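# Pack the glass screen with the spacer that fits

### The job

The little glass screen on the counter is loose in its shoe: pack it with the one spacer from the caddy that fits the gap in front of the glass. Judge by feel: a spacer that is too thin drops in without drag, one that is too thick will not go down and must not be forced, for the glass is brittle; the right one slides in upright with a steady drag. Leave that one gripped in the gap, pushed fully home to the floor, hang the other two in the caddy, and leave everything else on the counter alone.

Things in the scene. Friction and masses are not known exactly. Their poses are not given: they have to be found in the camera images.
- thin_mid (a point): Loose blue plastic spacer, 30 g: blade 5 mm thick (x), 30 wide (y), 52 long, pointing down; on top a grip head 16 thick (x), 30 wide (y), 34 tall. This point is its centre, 43 mm above the blade's tip, 9 mm below the head's underside; z up. The last 10 mm of blade taper on both faces to 2 mm at the tip. Hangs at first in a caddy slot. Grip the head's upper half across its 16 mm.
- thin: The same blue 5 mm spacer as a whole; origin at the tip of its blade, axes as above.
- medium_mid (a point): Loose yellow plastic spacer, 30 g: blade 7 mm thick (x), 30 wide (y), 52 long, pointing down; on top a grip head 16 thick (x), 30 wide (y), 34 tall. This point is its centre, 43 mm above the blade's tip, 9 mm below the head's underside; z up. The last 10 mm of blade taper on both faces to 2 mm at the tip. Hangs at first in a caddy slot. Grip the head's upper half across its 16 mm.
- medium: The same yellow 7 mm spacer as a whole; origin at the tip of its blade, axes as above.
- thick_mid (a point): Loose red plastic spacer, 30 g: blade 9 mm thick (x), 30 wide (y), 52 long, pointing down; on top a grip head 16 thick (x), 30 wide (y), 34 tall. This point is its centre, 43 mm above the blade's tip, 9 mm below the head's underside; z up. The last 10 mm of blade taper on both faces to 2 mm at the tip. Hangs at first in a caddy slot. Grip the head's upper half across its 16 mm.
- thick: The same red 9 mm spacer as a whole; origin at the tip of its blade, axes as above.
- caddy: Grey fixed block 56 x 190 x 58 mm (x, y, z), origin at the centre of its underside. Three slots right through it, each 13 mm (x) by 35 mm (y), at y = -62, 0 and 62 mm; one spacer hangs in each by its head, axes parallel to the caddy's; which one in which slot varies.
- gap (a point): Point on the glass's front face, mid-length, 40 mm above the counter, level with the lining's top. x points into the glass, y along it, z up. The spacer's gap is on the -x side, from the glass (x = 0) to a black rubber lining on the clamp rail at x = -3 to -8.6 mm, varying by start, even along y = -105 to 105. Solid floor 28 mm below. The lining's top 9 mm flare back 3 mm as lead-in.
- pane: Low glass screen 8 x 236 x 50 mm, fixed; its top edge is 22 mm above gap. Origin 40 mm below gap, same axes. Brittle: over 25 N on it chips it. A spacer thinner than the gap meets no drag; one up to 2.5 mm thicker a steady drag of 3 to 10 N to the floor; a thicker one jams on its taper. One always fits; if two do, either is right.
- shoe: Aluminium shoe 92 x 250 mm, base 12 mm thick, fixed, holding glass and rail; origin on the counter 40 mm below gap, same axes. Over 40 N on it bends it. The sprung rubber lining yields up to 2.5 mm towards -x, pushing back 3 N at first touch, 6 N fully squeezed, then is solid.
- cleaner: Bystander, to be left alone: bottle of lens cleaner, 56 mm across, 120 mm tall, origin at its foot.
- case: Bystander, to be left alone: blue spectacle case 65 x 160 x 45 mm, origin under its centre.
- driver: Bystander, to be left alone: screwdriver with orange handle, 170 mm long, lying.
- cells: Bystander, to be left alone: orange round pack of button cells, 48 mm across, 9 mm high, origin under its centre.
- charger: Bystander, to be left alone: black charging cradle 70 x 75 x 70 mm, origin under its centre.
- bin: Bystander, to be left alone: yellow open bin 100 x 140 x 50 mm, origin under its centre.
- brush: Bystander, to be left alone: small brush with wooden handle, 160 mm long, lying.
Mind the look-alikes: they are no part of the job. Several things have the shape of the medium; the one meant has the colours described above.

How it is judged:
By the outcome, as a careful person would: the job done as asked, in the order asked, and still so for the second after the job is handed in, with the robot touching nothing.
It also fails if it takes over 72 s, if anything falls off the work surface, if the arm or the gripper's body presses on something with over 40 N, if the wrist force passes 120 N, or if a joint passes its speed limit or range.

### The arm

A 6-joint arm with a two-finger parallel gripper is mounted at the origin on the work surface. World frame = base frame: x ahead of the robot, y to its left, z up, the work surface at z = 0. Lengths are in m, angles in rad, forces in N, time in s.
With the tool pointing down it reaches from about 0.3 to 0.875 m from the base axis. Payload 6.4 kg.
Tool frame: the origin (TCP) lies at the very end of the fingers, on their centre line; the grasp point (between the pads) lies 19 mm behind it (grasp_offset is the distance from the TCP to the grasp point, in m); z points along the fingers, x is the direction in which the jaws open and shut, and the axes are right-handed (so a half turn about z gives the same grasp; the last joint's range is limited). The gripper opens to 88 mm and grips with 3 to 60 N. Pads are 18 mm wide; open, the fingers measure 123 mm over their backs; the gripper's body (75 mm by 187 mm) begins 45 mm behind the grasp point.
Start: joints at [-1.531, 0.181, 1.607, -0, 1.354, -0.206], TCP at [0.14, -0.558, 0.239] pointing down, gripper open.
Joint ranges: [-2.99, 2.99], [-0.89, 2.07], [0.3, 2.58], [-1.14, 4.28], [0, 2.63], [-3.12, 3.12]. Speed limits (rad/s): [2.57, 2.57, 3.01, 3.14, 3.14, 3.14].

### API

Orientations are given as a rotation vector (axis times angle).
In Python, from rig import * gives the robot as it stands. The module is installed in compiled form; this text tells all that it offers. Calls block until the motion is done:
- goto(position, orientation): joint-space move of the TCP to a pose.
- move_linear(position, feed=0.15, rot=None): straight line of the TCP; rot=None keeps the orientation; feed is the mean speed in m/s.
- move_j(angles): joint-space move.
- command_gripper(opening, newtons=None): opening from 0.0 (shut) to 1.0 (fully open); newtons is the grip in N (None keeps the last); returns when the fingers have stopped.
- dwell(seconds).
- solve_ik(position, orientation): joint angles nearest the present ones, or None.
- observe(): the state.
- get_image(name): name is "scene" or "top" or "wrist"; returns (picture, depth): 420x560x3 uint8, red, green, blue; 420x560 float32, m along the optical axis (not along the pixel's ray), 0 where there is no reading.
- camera_info(name): a dict with "K" (3x3 intrinsics, pixels), "rvec" (rotation vector, rad) and "tvec" (3), from world to camera coordinates, as OpenCV has them. Camera axes: x right, y down, z forward; pixel columns grow to the right and rows downward; lengths in m; the calibration is good to about 2 mm. A picture is of the moment at which its call begins: read the wrist's pose just before it. camera_info takes no time and is no camera call; for the wrist camera it gives the pose at the moment of the call.
A pose or a line that the arm cannot do raises Unreachable and nothing moves.
- sign_off(): hands the job in, once; it reports no verdict.
Trained networks look in the newest picture that a camera, given by its name, has taken for a name from the list of things; names that differ only in an ending like _2 or _b are one class to them, and where a whole thing is asked for, a point or a joint stands for the part that bears it (a point fixed in the world has none). Each returns a list of dicts, best first, with "score" (0 to 1); they miss things now and then, are a little off and sometimes report something else, mostly with a low value. They report only what shows in the picture. A call takes as long as a camera call. They do not tell look-alikes from the thing itself.
- search_frame(camera, name): "centre" ([column, row] in pixels, amid what is visible of it).
The state is a dict: "clock": time; "q": joint angles; "dq": joint speeds; "joint_efforts": joint torques, N m; "tool_pos": TCP position; "tool_rot": TCP orientation; "contact_force": force on the tool from outside, world axes, zero at the start; "moment": the same for the moment, N m; "width": opening from 0.0 (shut) to 1.0 (fully open).
Only numpy, scipy, OpenCV 4.12 (cv2) and the standard library are available. Lean on these libraries where they do the work, as an engineer would, in place of code of your own. Each camera call takes 0.05 s, during which the arm holds its last target.

## Working session

There is one attempt and no reset: what is moved stays moved. The work goes in short steps, each a Python script; the robot and the scene stay as the last script left them, time stands still between calls to the robot, and variables do not carry over. Pictures are saved under pics/ and viewed, and the job is handed in when it is done.

```bash
mkdir -p pics; ls; python3 - <<'E'
from rig import *
import cv2,numpy as np
s=observe();print(s['clock'],s['contact_force'],s['width'])
for n in ("scene","top","wrist"):
    im,d=get_image(n);cv2.imwrite(f'pics/{n}0.png',im[:,:,::-1]);np.savez(f'{n}0.npz',im=im,d=d,**{k:np.array(v) for k,v in camera_info(n).items()})
    for k in ("thin_mid","medium_mid","thick_mid","caddy","gap","shoe"):
        if n!="wrist": print(n,k,[(np.round(r['centre']),round(r['score'],2)) for r in search_frame(n,k)])
print(observe()['clock'])
E
```

```text
pics
0.0 [-0.18364842  0.44496771 -0.05418793] 1.0050015765486808
scene thin_mid [(array([366., 206.]), 0.62)]
scene medium_mid [(array([340., 201.]), 0.76), (array([326., 238.]), 0.55)]
scene thick_mid [(array([314., 195.]), 0.65)]
scene caddy [(array([339., 218.]), 0.96)]
scene gap [(array([225., 199.]), 0.96), (array([342., 295.]), 0.2)]
scene shoe [(array([221., 201.]), 0.66)]
top thin_mid []
top medium_mid [(array([300., 154.]), 0.52)]
top thick_mid [(array([242., 226.]), 0.43)]
top caddy [(array([226., 226.]), 0.92)]
top gap [(array([330., 238.]), 0.88)]
top shoe [(array([328., 236.]), 0.84), (array([246., 222.]), 0.65)]
0.75
```

View pics/scene0.png

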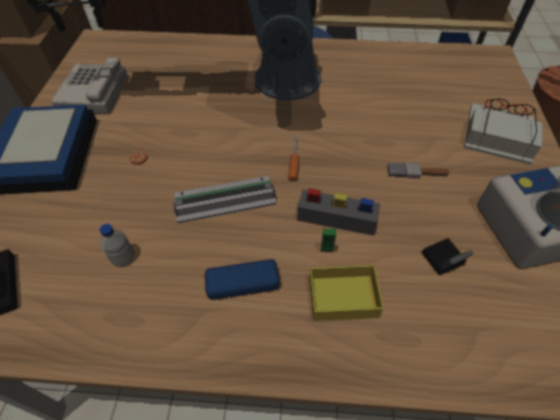

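View pics/top0.png

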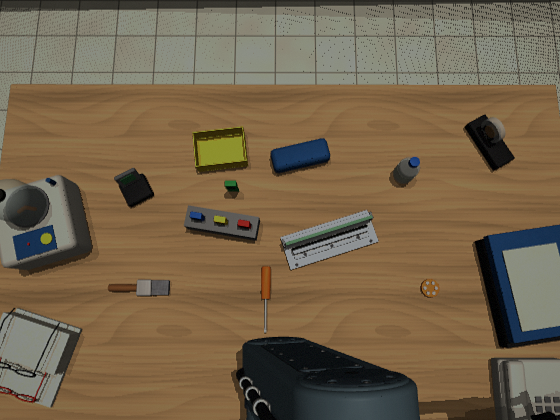

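View pics/wrist0.png

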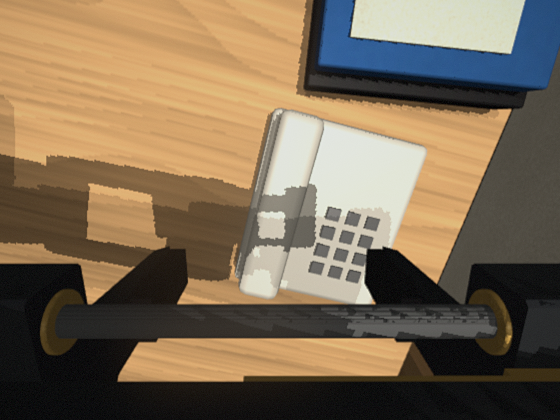

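The caddy is at top (222,223) with blue (196,216), yellow (220,220) and red (243,224) heads. The green block standing at top (231,186) is a look-alike of the medium. The glass shoe is at top (330,238). Next I'll work out rough poses.

```bash
cat > h.py <<'E'
import numpy as np,cv2
from scipy.spatial.transform import Rotation as R
def cloud(im,d,K,rvec,tvec):
    v,u=np.indices(d.shape); Rm=cv2.Rodrigues(np.array(rvec,float))[0]
    p=np.stack([(u-K[0,2])/K[0,0]*d,(v-K[1,2])/K[1,1]*d,d],-1)
    w=(p-np.array(tvec).ravel())@Rm
    w[d<=0]=np.nan
    return w
def load(n):
    z=np.load(n+'.npz');return z['im'],cloud(z['im'],z['d'],z['K'],z['rvec'],z['tvec']),z
E
python3 - <<'E'
from h import *
for n,pts in (("top0",[(196,216),(220,220),(243,224),(231,186),(226,226),(330,238)]),("scene0",[(366,205),(340,200),(314,195),(225,199)])):
    im,w,z=load(n)
    for u,v in pts: print(n,u,v,np.round(np.nanmedian(w[v-1:v+2,u-1:u+2].reshape(-1,3),0),3))
im,w,z=load("top0")
def rect(w,box,zlo,zhi):
    u0,u1,v0,v1=box; p=w[v0:v1,u0:u1].reshape(-1,3);p=p[(p[:,2]>zlo)&(p[:,2]<zhi)]
    r=cv2.minAreaRect((p[:,:2]*1000).astype(np.float32));print(len(p),r,p.mean(0));return p
rect(w,(180,265,200,245),.045,.068)
rect(w,(275,385,205,275),.005,.07)
rect(w,(275,385,205,275),.05,.07)
im,w,z=load("scene0")
rect(w,(290,385,185,235),.045,.068)
rect(w,(170,280,175,222),.007,.07)
im=cv2.imread('pics/scene0.png');cv2.imwrite('pics/crop1.png',cv2.resize(im[170:260,165:390],None,fx=3.5,fy=3.5,interpolation=2))
E
```

```text
top0 196 216 [0.572 0.22  0.094]
top0 220 220 [0.563 0.159 0.092]
top0 243 224 [0.553 0.1   0.091]
top0 231 186 [0.654 0.134 0.083]
top0 226 226 [0.553 0.148 0.056]
top0 330 238 [ 0.526 -0.126  0.033]
scene0 366 205 [0.585 0.219 0.085]
scene0 340 200 [0.576 0.159 0.087]
scene0 314 195 [0.564 0.099 0.085]
scene0 225 199 [ 0.556 -0.117  0.041]
1292 ((565.5223999023438, 161.058837890625), (190.20684814453125, 57.105079650878906), 80.7793960571289) [0.56354417 0.1596479  0.05772184]
3198 ((528.596435546875, -123.81463623046875), (292.5567321777344, 187.26669311523438), 88.95417022705078) [ 0.52290542 -0.12350757  0.02504029]
322 ((541.3599853515625, -117.52620697021484), (8.654521942138672, 242.4371337890625), 17.77414894104004) [ 0.54106406 -0.11774575  0.06168537]
1393 ((567.506103515625, 160.00872802734375), (190.0321044921875, 60.870784759521484), 80.41656494140625) [0.57687341 0.15980531 0.05665552]
2870 ((527.4607543945312, -126.16091918945312), (96.94561004638672, 250.04893493652344), 17.890968322753906) [ 0.54670221 -0.12211458  0.03148481]
```

View pics/crop1.png

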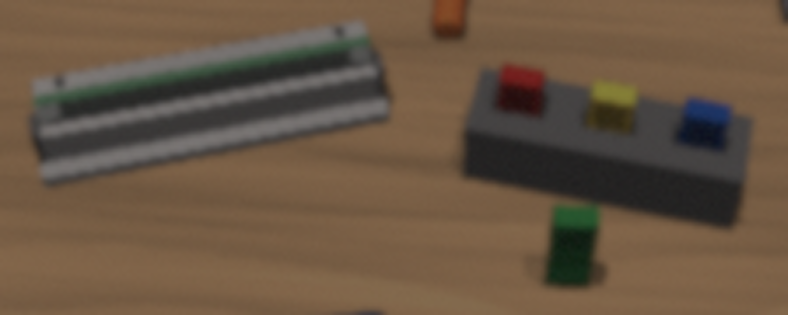

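```bash
cat >> h.py <<'E'
def down(psi): return (R.from_euler('z',psi)*R.from_matrix(np.diag([1.,-1,-1]))).as_rotvec()
def snap(n,tag):
    from rig import get_image,camera_info
    c=camera_info(n);im,d=get_image(n);cv2.imwrite(f'pics/{tag}.png',im[:,:,::-1])
    np.savez(f'{tag}.npz',im=im,d=d,**{k:np.array(v) for k,v in c.items()})
E
python3 - <<'E'
from rig import *
from h import *
s=observe();c=camera_info('wrist');Rm=cv2.Rodrigues(np.array(c['rvec']))[0];C=-Rm.T@np.array(c['tvec']).ravel()
T=R.from_rotvec(s['tool_rot']);print(T.as_matrix().round(2),T.inv().apply(C-s['tool_pos']),(T.inv().as_matrix()@Rm.T).round(2))
print(c['K'])
for psi in np.deg2rad([17.8,197.8]): print(solve_ik([.541,-.118,.3],down(psi)))
for psi in np.deg2rad([-9.5,170.5]): print(solve_ik([.566,.1605,.3],down(psi)))
E
```

```text
[[ 0.24 -0.97 -0.  ]
 [-0.97 -0.24 -0.  ]
 [ 0.    0.   -1.  ]] [-0.00060553 -0.06995678 -0.14747255] [[ 1.   -0.    0.  ]
 [-0.    0.96  0.27]
 [-0.   -0.27  0.96]]
[[323.03482227   0.         275.72120561]
 [  0.         323.03482227 210.09184714]
 [  0.           0.           1.        ]]
[-4.29132806e-01  8.72894436e-02  1.58752282e+00 -4.44089210e-16
  1.46678039e+00 -7.39801412e-01]
[-4.29132806e-01  8.72894436e-02  1.58752282e+00 -4.44089210e-16
  1.46678039e+00  2.40179124e+00]
[0.07471998 0.16594162 1.50022784 0.         1.4754232  0.24052626]
[ 0.07471998  0.16594162  1.50022784  0.          1.4754232  -2.9010664 ]
```

```bash
python3 - <<'E'
from rig import *
from h import *
a=np.deg2rad(17.8)
c=np.array([.541,-.118]); ey=np.array([-np.sin(a),np.cos(a)])
p=c-.08*ey
goto([*p,.20],down(a)); dwell(.15); snap('wrist','w1'); print(search_frame('wrist','gap'))
print(observe()['clock'])
E
```

```text
[{'centre': [273.7, 113.6], 'score': 0.81}]
3.0167
```

View pics/w1.png

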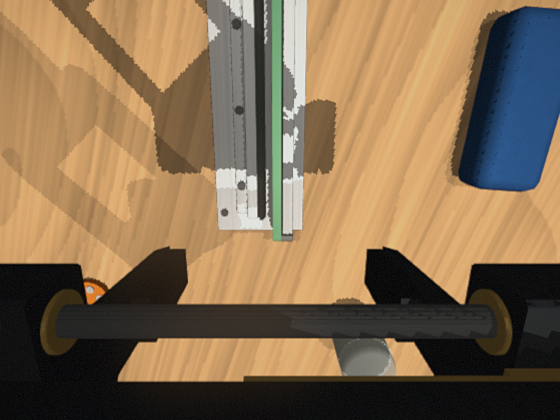

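Glass is the green strip (277, 0–240), the black lining runs along (262, 0–218) on the robot side (world −x), and the gap lies between them. So the gap's yaw is about +18°.

```bash
python3 - <<'E'
from h import *
im,w,z=load('w1')
cv2.imwrite('pics/crop2.png',cv2.resize(im[0:245,205:315,::-1],None,fx=2.4,fy=2.4,interpolation=0))
a=np.deg2rad(17.8)
for v in (20,60,100,140,180,210):
    print(v,[ (u,im[v,u].tolist(),np.round(w[v,u]*1000).astype(int).tolist()) for u in range(254,286,2)] if v in(100,) else '')
# glass top
g=(w[...,2]>.054)&(w[...,2]<.07); g[245:]=0;g[:,:240]=0;g[:,:][:,320:]=0
p=w[g];r=cv2.minAreaRect((p[:,:2]*1000).astype(np.float32));print(len(p),r,p.mean(0))
q=p[:,:2]-p[:,:2].mean(0);U,S,Vt=np.linalg.svd(q,full_matrices=False);d=Vt[0];print('yaw',np.degrees(np.arctan2(-d[0]*np.sign(d[1]),abs(d[1]))), np.percentile(q@Vt[1],[2,98])*1000)
# colour green edges and black edges per row
for v in range(10,235,25):
    row=im[v].astype(int); gr=(row[:,1]-row[:,0]>30)&(row[:,1]>row[:,2]+15); k=np.where(gr[250:300])[0]+250
    bl=(row.sum(1)<150); b=np.where(bl[250:285])[0]+250
    print(v,k.min() if len(k) else None,k.max() if len(k) else None,b.tolist())
E
```

```text
20 
60 
100 [(254, [128, 127, 122], [520, -119, 36]), (256, [40, 42, 38], [522, -118, 33]), (258, [42, 42, 36], [524, -118, 42]), (260, [40, 42, 37], [526, -117, 43]), (262, [39, 41, 34], [527, -117, 38]), (264, [46, 48, 42], [528, -116, 26]), (266, [99, 100, 95], [529, -115, 13]), (268, [99, 99, 94], [531, -114, 15]), (270, [95, 92, 90], [533, -113, 14]), (272, [113, 161, 116], [536, -115, 64]), (274, [125, 179, 130], [538, -115, 65]), (276, [124, 178, 130], [540, -114, 65]), (278, [127, 178, 131], [541, -114, 65]), (280, [125, 180, 131], [543, -113, 65]), (282, [46, 49, 40], [544, -111, 45]), (284, [129, 128, 122], [546, -111, 43])]
140 
180 
210 
2252 ((547.4741821289062, -138.06021118164062), (8.020980834960938, 198.09799194335938), 17.79301643371582) [ 0.54450955 -0.12897446  0.06434191]
yaw 17.666046405346616 [-3.67114066  3.76575778]
10 272 281 [255, 256, 259, 260, 261, 262]
35 272 281 [255, 256, 257, 258, 259, 260, 261, 262]
60 272 281 [256, 257, 258, 259, 260, 261, 262, 263]
85 272 281 [256, 257, 258, 259, 260, 261, 262, 263, 264]
110 272 280 [256, 257, 258, 259, 260, 261, 262, 263, 264]
135 272 281 [257, 258, 259, 260, 261, 262, 263, 264]
160 272 281 [257, 258, 259, 260, 261, 262, 263, 264]
185 272 280 [264]
210 273 280 [264]
```

View pics/crop2.png

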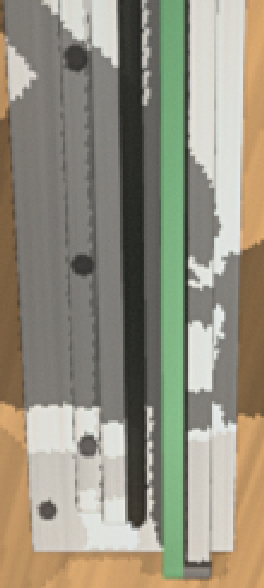

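```bash
python3 - <<'E'
from rig import *
from h import *
a=np.deg2rad(-9.5)
c=np.array([.566,.1605]); ey=np.array([-np.sin(a),np.cos(a)])
p=c-.08*ey
goto([*p,.20],down(a)); dwell(.15); snap('wrist','w2')
for k in ("thin_mid","medium_mid","thick_mid"): print(k,[(np.round(r['centre']),round(r['score'],2)) for r in search_frame('wrist',k)])
print(observe()['clock'],observe()['tool_pos'])
im,w,z=load('w2')
g=(w[...,2]>.05)&(w[...,2]<.066)
g[260:]=0
m=cv2.morphologyEx(g.astype(np.uint8),cv2.MORPH_OPEN,np.ones((3,3)))
n,l,st,_=cv2.connectedComponentsWithStats(m);i=1+np.argmax(st[1:,4])
p=w[l==i];print(st[i],cv2.minAreaRect((p[:,:2]*1000).astype(np.float32)),p[:,2].mean())
hsv=cv2.cvtColor(im,cv2.COLOR_RGB2HSV)
for nm,lo,hi in (('red',(0,150,60),(8,255,255)),('yel',(24,120,60),(34,255,255)),('blue',(105,150,50),(130,255,255)),('green',(50,120,30),(85,255,255))):
    mk=cv2.inRange(hsv,lo,hi)>0; mk[260:]=0; mk&=(w[...,2]>.075)&(w[...,2]<.11)
    p=w[mk]; 
    if len(p)<30: print(nm,len(p));continue
    top=p[p[:,2]>np.median(p[:,2])-.004]
    print(nm,len(p),cv2.minAreaRect((top[:,:2]*1000).astype(np.float32)),np.median(p[:,2]),np.argwhere(mk).mean(0))
E
```

```text
thin_mid [(array([275.,  20.]), 0.85)]
medium_mid [(array([394., 115.]), 0.7), (array([273., 103.]), 0.66)]
thick_mid [(array([274., 183.]), 0.72)]
4.4333 [0.5529735  0.08087624 0.19995296]
[  238     0    72   213 11147] ((563.6223754882812, 152.8526153564453), (173.45152282714844, 56.248653411865234), 80.4604263305664) 0.059570923062633965
red 738 ((554.731689453125, 100.37342071533203), (28.507801055908203, 15.448013305664062), 80.63543701171875) 0.09348474275104438 [182.52845528 273.59214092]
yel 820 ((565.46044921875, 160.67373657226562), (28.60201072692871, 15.00561237335205), 79.91960144042969) 0.0934777297546408 [102.74268293 274.1902439 ]
blue 740 ((574.7047729492188, 217.54840087890625), (21.02467918395996, 14.952455520629883), 80.8426742553711) 0.09328679447789781 [ 16.35540541 273.48783784]
green 900 ((660.4622192382812, 136.8819122314453), (16.462642669677734, 28.761131286621094), 0.34965431690216064) 0.0872905560398343 [113.84333333 398.35666667]
```

View pics/w2.png

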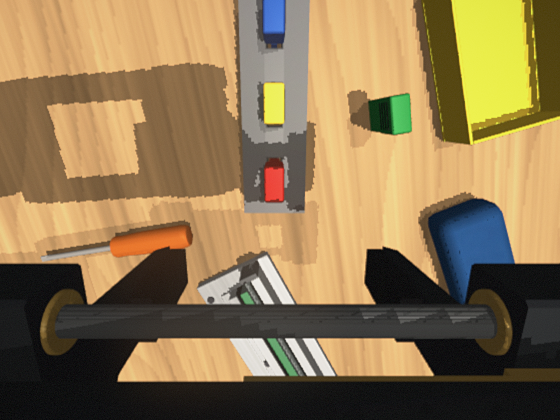

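Two candidates match the medium's shape: the yellow head in the caddy at (274,103) and the green block standing on the counter at (394,115). The yellow one fits the description because it hangs in the caddy's middle slot and has the right colour. I'll confirm that in one enlarged crop before reaching.

```bash
python3 - <<'E'
import cv2
im=cv2.imread('pics/w2.png');cv2.imwrite('pics/crop3.png',cv2.resize(im[0:220,225:425],None,fx=2.7,fy=2.7,interpolation=2))
E
```

```text
(no output)
```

View pics/crop3.png

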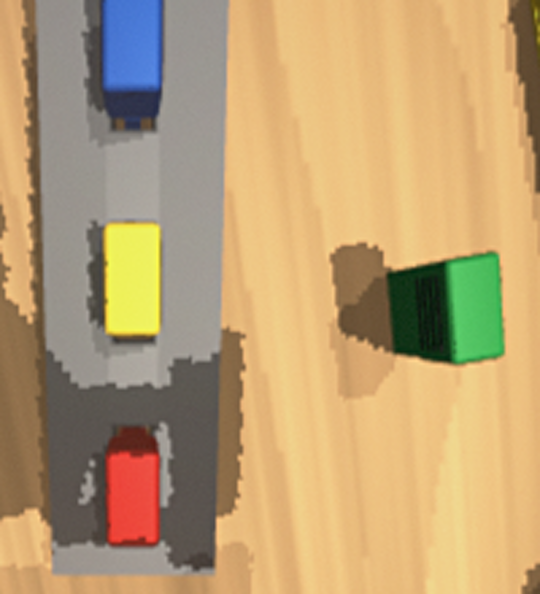

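The crop shows the yellow head seated in the middle slot, with the green block standing loose on the counter. Yellow is the medium, and I'll grasp it.

```bash
cat >> h.py <<'E'
YC=np.deg2rad(-9.8); YG=np.deg2rad(17.7)
CX=np.array([np.cos(YC),np.sin(YC)]);CY=np.array([-np.sin(YC),np.cos(YC)])
GX=np.array([np.cos(YG),np.sin(YG)]);GY=np.array([-np.sin(YG),np.cos(YG)])
SLOT={'medium':np.array([.5655,.1607])}
GAP=GX*.4756+GY*(-.2769)
def gp(x,tip,y=0.): return [*(GAP+x*GX+y*GY),tip+.060]
E
python3 - <<'E'
from rig import *
from h import *
p=SLOT['medium']
command_gripper(.45,30)
goto([*p,.13],down(YC)); move_linear([*p,.066],.12)
f=observe()['contact_force'];print(f)
command_gripper(0.0,30);s=observe();print(s['width']*88,s['contact_force'],s['tool_pos'])
move_linear([*p,.146],.15);s=observe();print(s['width']*88,s['contact_force'])
goto(gp(-.0034,.085),down(YG)); dwell(.2); snap('wrist','w3');s=observe();print(s['clock'],s['contact_force'],s['tool_pos'])
E
```

```text
[ 0.7045977  -0.01902005  0.36860464]
16.15141625908523 [-0.52367581  0.171645    3.75245141] [0.56587028 0.16079931 0.06660077]
15.751532318887508 [ 0.37584771  0.21345677 -0.51434959]
8.975 [ 0.23919424  0.13702513 -0.36339193] [ 0.53424298 -0.11924501  0.14490899]
```

View pics/w3.png

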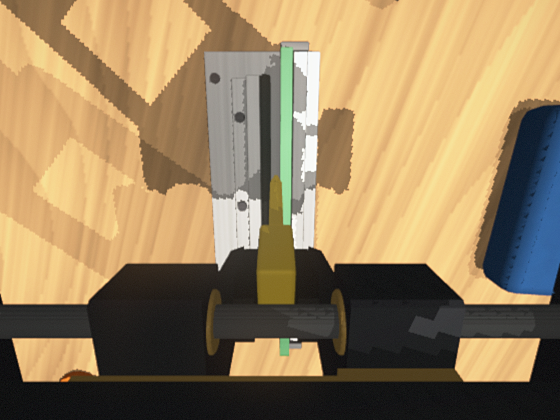

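The yellow spacer is held upright, with its tip near (275,180) just over the gap, the glass at (286, 45–350) and the lining at (265, 75–250). I'll check the alignment numerically.

```bash
python3 - <<'E'
from h import *
im,w,z=load('w3')
cv2.imwrite('pics/crop4.png',cv2.resize(im[40:280,200:340,::-1],None,fx=2.4,fy=2.4,interpolation=0))
N=lambda p:(p[...,:2]@GX-.4756)*1000
for v in (60,100,150,170,180,185,190,200,215):
    r=im[v].astype(int);yel=(r[:,0]-r[:,2]>40)&(r[:,0]<r[:,1]*1.6);gr=(r[:,1]-r[:,0]>30)
    for nm,mk in(('y',yel),('g',gr)):
        k=np.where(mk[255:300])[0]+255
        if len(k): print(v,nm,k.min(),k.max(),'n',N(w[v,k.min()]).round(1),N(w[v,(k.min()+k.max())//2]).round(1),N(w[v,k.max()]).round(1),'z',w[v,(k.min()+k.max())//2,2].round(4))
E
```

```text
60 g 281 292 n 0.5 3.8 7.7 z 0.0642
100 g 281 292 n 0.7 4.0 9.0 z 0.0654
150 g 280 291 n 0.2 3.7 8.8 z 0.0645
170 g 280 291 n 0.3 3.8 9.0 z 0.0645
180 y 271 279 n -5.6 -3.2 -0.8 z 0.1004
180 g 281 291 n 1.0 4.6 9.1 z 0.0633
185 y 270 281 n -6.1 -3.2 0.4 z 0.1057
185 g 282 291 n 1.8 4.6 9.2 z 0.0642
190 y 270 281 n -6.0 -3.1 0.3 z 0.1117
190 g 282 291 n 1.8 4.6 9.2 z 0.0655
200 y 269 281 n -6.4 -3.1 0.1 z 0.123
200 g 282 290 n 1.8 4.8 7.6 z 0.0635
215 y 269 282 n -6.1 -3.1 0.5 z 0.1364
215 g 283 290 n 2.7 4.9 7.8 z 0.064
```

View pics/crop4.png

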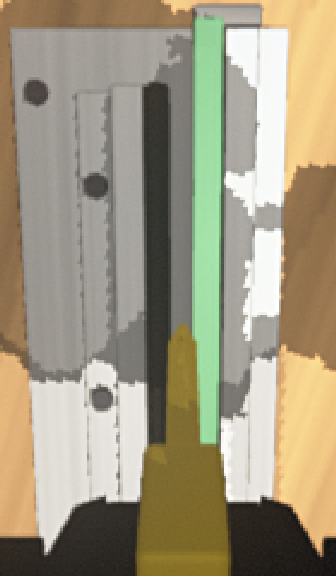

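```bash
cat >> h.py <<'E'
def insert(x,z0,z1,step=.003,fzmax=14,flat=9,feed=.04,adapt=True,y=0.):
    """step down; returns (x,tip) reached. f: mean contact force in gap frame relative to bias"""
    from rig import move_linear,observe,dwell
    s=observe();b=np.array(s['contact_force'])
    tip=z0
    while tip>z1+1e-6:
        tip=max(z1,tip-step); move_linear(gp(x,tip,y),feed)
        s=observe();f=np.array(s['contact_force'])-b;fx=f[:2]@GX;fy=f[:2]@GY
        p=np.array(s['tool_pos']);print(f"cmd x {x*1e3:.2f} tip {tip*1e3:.1f} | act x {((p[:2]-GAP)@GX)*1e3:.2f} tip {(p[2]-.06)*1e3:.2f} | fx {fx:.1f} fy {fy:.1f} fz {f[2]:.1f} t {s['clock']:.2f}")
        if f[2]>fzmax or abs(fx)>flat+8: print('STOP');break
        if adapt and abs(fx)>3: x+=np.clip(fx*5e-5,-4e-4,4e-4)
    return x,tip
E
python3 - <<'E'
from rig import *
from h import *
move_linear(gp(-.0040,.085),.05); move_linear(gp(-.0040,.050),.1); dwell(.1)
print(insert(-.0040,.050,.025))
E
```

```text
cmd x -4.00 tip 47.0 | act x -3.90 tip 47.18 | fx -0.0 fy 0.5 fz 1.1 t 10.07
cmd x -4.00 tip 44.0 | act x -4.10 tip 43.79 | fx 0.1 fy 0.5 fz 0.8 t 10.32
cmd x -4.00 tip 41.0 | act x -4.13 tip 40.72 | fx 0.6 fy -0.2 fz 0.6 t 10.57
cmd x -4.00 tip 38.0 | act x -4.15 tip 37.72 | fx 0.8 fy 1.6 fz -0.1 t 10.82
cmd x -4.00 tip 35.0 | act x -4.15 tip 34.76 | fx -0.5 fy 0.4 fz 0.3 t 11.07
cmd x -4.00 tip 32.0 | act x -4.15 tip 31.75 | fx 0.3 fy 0.5 fz 0.2 t 11.32
cmd x -4.00 tip 29.0 | act x -4.13 tip 28.76 | fx 0.1 fy 0.6 fz 0.4 t 11.57
cmd x -4.00 tip 26.0 | act x -4.13 tip 25.75 | fx 0.6 fy 0.6 fz 0.5 t 11.82
cmd x -4.00 tip 25.0 | act x -4.00 tip 24.98 | fx 0.5 fy -0.2 fz 0.5 t 12.07
(-0.004, 0.025)
```

```bash
python3 - <<'E'
from rig import *
from h import *
print(insert(-.0040,.025,.0125,.002))
E
```

```text
cmd x -4.00 tip 23.0 | act x -3.95 tip 22.91 | fx -0.4 fy 1.1 fz -0.5 t 12.32
cmd x -4.00 tip 21.0 | act x -3.89 tip 20.92 | fx 0.4 fy 0.9 fz -0.8 t 12.57
cmd x -4.00 tip 19.0 | act x -3.89 tip 18.92 | fx 0.4 fy 0.1 fz -0.6 t 12.82
cmd x -4.00 tip 17.0 | act x -3.90 tip 16.88 | fx 0.2 fy 0.5 fz -0.5 t 13.07
cmd x -4.00 tip 15.0 | act x -3.95 tip 14.84 | fx 1.6 fy 0.8 fz -0.1 t 13.32
cmd x -4.00 tip 13.0 | act x -3.80 tip 13.37 | fx -0.1 fy -0.2 fz 4.1 t 13.57
cmd x -4.00 tip 12.5 | act x -3.75 tip 13.21 | fx -0.1 fy 1.3 fz 6.9 t 13.82
(-0.004, 0.0125)
```

The medium fell to the floor with no drag (fz≈0 until contact at about 13.3), so it's too thin and the thick one should fit. While it's in there, I'll gently touch off the glass and lining to find the true gap position.

```bash
python3 - <<'E'
from rig import *
from h import *
move_linear(gp(-.0040,.017),.04);dwell(.1)
b=np.array(observe()['contact_force'])
for sg in (1,-1):
    x=-.0040
    for i in range(9):
        x+=sg*.0003; move_linear(gp(x,.017),.02); s=observe();fx=(np.array(s['contact_force'])-b)[:2]@GX
        print(f"{x*1e3:.2f} act {((np.array(s['tool_pos'])[:2]-GAP)@GX)*1e3:.2f} fx {fx:.1f}")
        if abs(fx)>2.5: break
    move_linear(gp(-.0040,.017),.03)
print(observe()['clock'])
E
```

```text
-3.70 act -3.83 fx -1.1
-3.40 act -3.73 fx -0.8
-3.10 act -3.37 fx -2.0
-2.80 act -3.29 fx -4.7
-4.30 act -3.91 fx -0.3
-4.60 act -4.14 fx 1.4
-4.90 act -4.59 fx 2.5
-5.20 act -4.98 fx 1.6
-5.50 act -5.28 fx 2.1
-5.80 act -5.59 fx 2.4
-6.10 act -5.88 fx 3.5
17.4333
```

```bash
python3 - <<'E'
from rig import *
from h import *
p=SLOT['medium']
move_linear(gp(-.0040,.085),.15)
goto([*p,.150],down(YC)); 
move_linear([*p,.130],.1);dwell(.1);b=np.array(observe()['contact_force'])
z=.130
while z>.0651:
    z=max(.065,z-(.01 if z>.075 else .002)); move_linear([*p,z],.08); s=observe();f=np.array(s['contact_force'])-b;print(round(z,4),f.round(1),s['tool_pos'][2].round(4))
    if f[2]>5 or np.hypot(*f[:2])>8: print('stop');break
command_gripper(.45); move_linear([*p,.14],.2)
a=SLOT['medium']-.08*CY
goto([*a,.20],down(YC));dwell(.1);snap('wrist','w4');print(observe()['clock'])
E
```

```text
0.12 [ 0.  -0.4 -0.9] 0.1193
0.11 [-3.5 -2.9 15.5] 0.1129
stop
21.5917
```

View pics/w4.png

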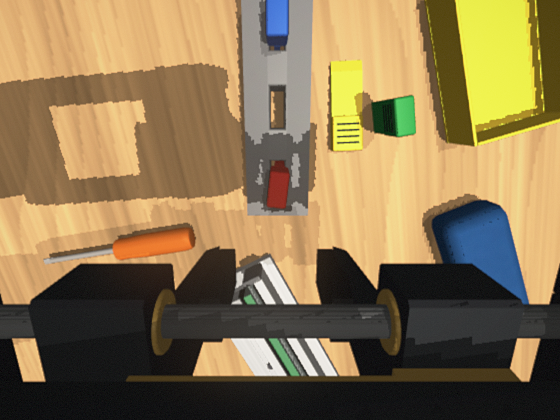

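I made a mistake: the guarded lowering stopped on the caddy's top at 15.5 N, but my script opened the gripper anyway. The yellow spacer now lies on the counter at (346,105), and red looks tilted at (278,187). I'll look closer before mending it.

```bash
python3 - <<'E'
from rig import *
from h import *
snap('scene','s5');snap('top','t5')
im,w,z=load('w4')
cv2.imwrite('pics/crop5.png',cv2.resize(im[0:220,230:430,::-1],None,fx=2.7,fy=2.7,interpolation=2))
a=cv2.imread('pics/s5.png')[170:260,285:390];cv2.imwrite('pics/crop6.png',cv2.resize(a,None,fx=6,fy=6,interpolation=2))
hsv=cv2.cvtColor(im,cv2.COLOR_RGB2HSV)
for nm,lo,hi,zz in (('red',(0,150,40),(8,255,255),.06),('yel',(24,120,60),(34,255,255),.003),('blue',(105,150,50),(130,255,255),.06)):
    mk=cv2.inRange(hsv,lo,hi)>0; mk[230:]=0;mk[:,:240]=0; mk[:,365:]=0; mk&=(w[...,2]>zz)
    p=w[mk];print(nm,len(p),cv2.minAreaRect((p[:,:2]*1000).astype(np.float32)),np.percentile(p[:,2],[5,25,50,75,95]).round(4))
    if nm=='yel':
        for v in range(58,154,6): print(v,np.round(w[v,346]*1000,1),np.where(mk[v])[0][[0,-1]] if mk[v].any() else '')
E
```

```text
red 782 ((554.7750244140625, 97.5787353515625), (29.56038475036621, 15.641709327697754), 73.77395629882812) [0.0743 0.0927 0.0934 0.0939 0.0946]
yel 2540 ((632.76416015625, 152.00021362304688), (84.31978607177734, 30.319137573242188), 82.37433624267578) [0.006  0.0094 0.0118 0.0186 0.0207]
58 [639.8 196.4   1.4] 
64 [638.1 190.4   6.4] [331 361]
70 [637.4 185.    6.9] [330 361]
76 [636.1 179.4   9.9] [330 361]
82 [635.8 174.1   8.7] [331 361]
88 [634.7 168.5  10.7] [331 361]
94 [634.  163.   11.4] [331 357]
100 [633.4 157.5  11. ] [331 361]
106 [632.5 151.9  12.4] [331 361]
112 [631.5 146.3  14.2] [331 361]
118 [630.2 140.8  17.8] [333 359]
124 [629.3 135.2  18.7] [333 361]
130 [628.5 129.6  19.9] [333 362]
136 [627.9 123.9  19.6] [333 362]
142 [627.2 118.1  19.7] [333 362]
148 [626.1 112.6  22.4] [333 362]
blue 782 ((574.636962890625, 218.34767150878906), (22.30055809020996, 14.819234848022461), 80.485595703125) [0.092  0.0928 0.0933 0.0938 0.0945]
```

View pics/crop5.png

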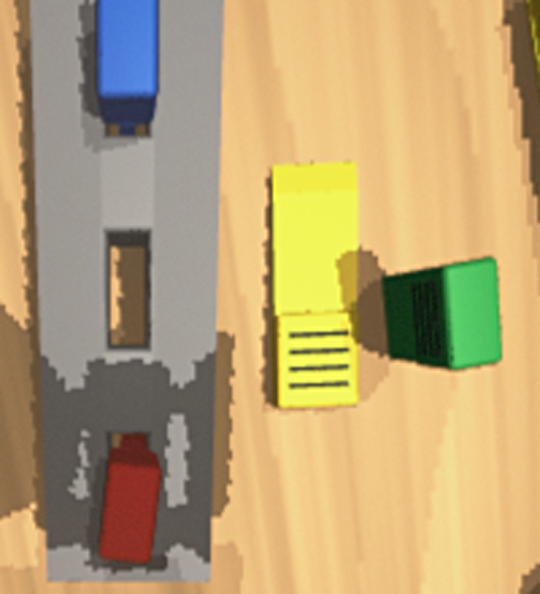

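View pics/crop6.png

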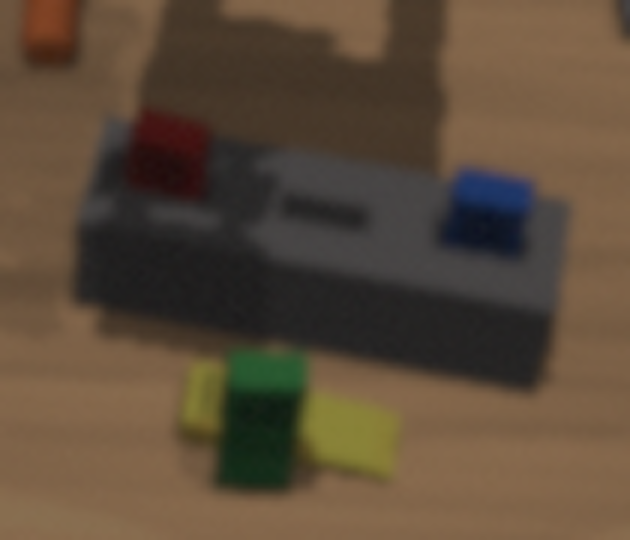

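```bash
python3 - <<'E'
from rig import *
from h import *
im,w,z=load('w4')
K,Rm,t=z['K'],cv2.Rodrigues(z['rvec'])[0],z['tvec'].ravel();C=-Rm.T@t
def ray(u,v,h):
    d=Rm.T@np.linalg.inv(K)@np.array([u,v,1.]);return (C+d*(h-C[2])/d[2])[:2]
pts=[ray(230+a/2.7,b/2.7,.0595) for a,b in ((107,230),(150,230),(152,348),(108,348))]
pts=np.array(pts);print(pts.round(4),pts.mean(0),'size',np.linalg.norm(pts[1]-pts[0]),np.linalg.norm(pts[2]-pts[1]))
print('rel slot',((pts.mean(0)-SLOT['medium'])@np.stack([CX,CY],1))*1000)
s=observe();print(s['tool_pos'],R.from_rotvec(s['tool_rot']).as_matrix().round(3),s['clock'])
im3,w3,z3=load('w3')
hsv=cv2.cvtColor(im3,cv2.COLOR_RGB2HSV);mk=cv2.inRange(hsv,(24,120,40),(34,255,255))>0;mk[300:]=0;mk[:170]=0;mk[:,:255]=0;mk[:,300:]=0
yy=lambda p:((p[...,:2]-GAP)@GY)*1000
for v in range(176,300,6):
    k=np.where(mk[v])[0]
    if len(k): q=w3[v,int(k.mean())];print(v,k[0],k[-1],'y',yy(q).round(1),'z',(q[2]*1000).round(1))
E
```

```text
[[0.5621 0.179 ]
 [0.5752 0.1768]
 [0.5701 0.1419]
 [0.5563 0.1443]] [0.56592101 0.16051403] size 0.013221732449538297 0.035214602944472206
rel slot [ 0.44651842 -0.11159663]
[0.5511619  0.08287304 0.19852755] [[ 0.986 -0.169 -0.002]
 [-0.169 -0.986  0.   ]
 [-0.002  0.    -1.   ]] 21.6917
188 281 281 y 32.9 z 110.2
272 280 280 y 12.6 z 175.5
278 284 284 y 9.4 z 174.5
284 291 291 y 6.2 z 173.5
296 274 274 y -0.4 z 171.8
```

The slot centre agrees with my pick pose within 0.5 mm. The hover picture shows the cause: the spacer had swung about 17° about the jaw axis in the grip, so its tip was off in y. The thickness test still holds. For red I'll grip harder, move more slowly and measure the tilt after lifting.

```bash
cat >> h.py <<'E'
def tiltcheck(tag,lo,hi,G=None):
    """fit edge line of held spacer facing the camera, in tool frame: returns tool (x,y,z) pts"""
    from rig import observe
    s=observe();snap('wrist',tag);im,w,z=load(tag);T=R.from_rotvec(s['tool_rot'])
    hsv=cv2.cvtColor(im,cv2.COLOR_RGB2HSV);mk=np.zeros(hsv.shape[:2],bool)
    mk=(cv2.inRange(hsv,lo,hi)>0)
    q=(w-np.array(s['tool_pos'])).reshape(-1,3);q=T.inv().apply(np.nan_to_num(q,nan=9)).reshape(w.shape)
    mk&=(abs(q[...,0])<.012)&(abs(q[...,1])<.06)&(q[...,2]>-.03)&(q[...,2]<.08)
    p=q[mk]; 
    for a in np.arange(-.03,.08,.008):
        k=(p[:,2]>=a)&(p[:,2]<a+.008)
        if k.sum()>5: print(f"tool z {a*1e3+4:.0f}: n {k.sum()} x {np.median(p[k,0])*1e3:.1f} y med {np.median(p[k,1])*1e3:.1f} min {p[k,1].min()*1e3:.1f} max {p[k,1].max()*1e3:.1f}")
    return s
E
python3 - <<'E'
from rig import *
from h import *
im,w,z=load('w4')
hsv=cv2.cvtColor(im,cv2.COLOR_RGB2HSV)
mk=cv2.inRange(hsv,(0,150,40),(8,255,255))>0; mk[230:]=0;mk[:,:240]=0; mk[:,365:]=0; mk&=(w[...,2]>.089)
p=w[mk];r=cv2.minAreaRect((p[:,:2]*1000).astype(np.float32));print(r)
c=np.array(r[0])/1000; yaw=np.deg2rad(-16.0)
command_gripper(.45,60)
goto([*c,.13],down(yaw)); move_linear([*c,.062],.12);print(observe()['contact_force'],observe()['tool_pos'])
command_gripper(0.0,60);s=observe();print(s['width']*88,s['contact_force'],s['tool_pos'],s['moment'])
move_linear([*s['tool_pos'][:2],.075],.05); s=observe();print(s['contact_force'],s['moment'])
move_linear([*s['tool_pos'][:2],.145],.10); dwell(.1)
s=tiltcheck('w5',(0,130,30),(9,255,255)); print(s['clock'],s['tool_pos'],s['width']*88)
E
```

```text
((554.7684936523438, 97.55633544921875), (29.51372718811035, 15.641709327697754), 73.77395629882812)
[ 0.29697671 -0.0375693   0.54091219] [0.55572386 0.09742105 0.06311304]
15.854674456202336 [-0.60310486  0.26829842  4.2294503 ] [0.55512226 0.09756339 0.06256955] [-0.0134699   0.10283364  0.04490035]
[ 0.21173917 -0.08837641  0.82593257] [ 0.02117402  0.02974455 -0.00317633]
tool z -26: n 482 x 0.1 y med -14.6 min -15.6 max 6.8
tool z -18: n 271 x 0.1 y med -14.8 min -15.6 max -8.6
tool z -10: n 232 x 0.1 y med -14.8 min -15.5 max -9.0
tool z -2: n 168 x -0.1 y med -14.8 min -15.3 max -10.9
tool z 6: n 101 x -0.4 y med -14.9 min -15.2 max -14.4
tool z 14: n 78 x -0.1 y med -14.8 min -15.2 max -14.5
tool z 22: n 72 x -0.4 y med -14.8 min -15.3 max -14.4
tool z 30: n 66 x -0.4 y med -14.8 min -15.2 max -14.3
tool z 38: n 56 x -0.4 y med -14.8 min -15.2 max -14.3
tool z 46: n 45 x -0.4 y med -14.6 min -15.1 max -14.2
tool z 54: n 11 x -0.5 y med -14.6 min -15.0 max -14.4
24.8583 [0.55441217 0.09760455 0.14400256] 15.596122014496984
```

View pics/w5.png

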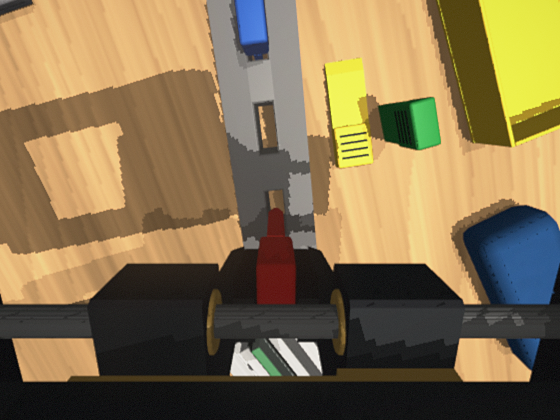

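Red is held straight: its facing edge stays at y −14.8 mm along the full length. I'll carry it gently to the gap and check again.

```bash
cat >> h.py <<'E'
OFF=.0565
def gp(x,tip,y=0.): return [*(GAP+x*GX+y*GY),tip+OFF]
E
sed -i 's/(p\[2\]-.06)\*1e3/(p[2]-OFF)*1e3/' h.py
python3 - <<'E'
from rig import *
from h import *
move_linear(gp(-.0046,.085),.13,rot=down(YG)); dwell(.2)
s=tiltcheck('w6',(0,130,30),(9,255,255)); print(s['clock'],s['tool_pos'],((np.array(s['tool_pos'])[:2]-GAP)@GX)*1e3)
E
```

```text
tool z -26: n 490 x 0.7 y med -14.6 min -15.8 max 6.5
tool z -18: n 260 x 0.3 y med -14.8 min -15.5 max -9.3
tool z -10: n 201 x 0.3 y med -14.8 min -15.7 max -9.4
tool z -2: n 176 x -0.1 y med -14.8 min -15.5 max -10.3
tool z 6: n 84 x 0.3 y med -14.8 min -15.3 max -14.3
tool z 14: n 78 x 0.1 y med -14.8 min -15.3 max -14.4
tool z 22: n 59 x -0.2 y med -14.9 min -15.3 max -14.5
tool z 30: n 58 x 0.3 y med -14.7 min -15.2 max -14.4
tool z 38: n 48 x 0.0 y med -14.8 min -15.2 max -14.3
tool z 46: n 35 x -0.3 y med -14.7 min -15.1 max -13.9
tool z 54: n 6 x 0.3 y med -14.6 min -15.0 max -14.4
26.9417 [ 0.53294076 -0.12025158  0.14152086] -4.448319949856453
```

View pics/w6.png

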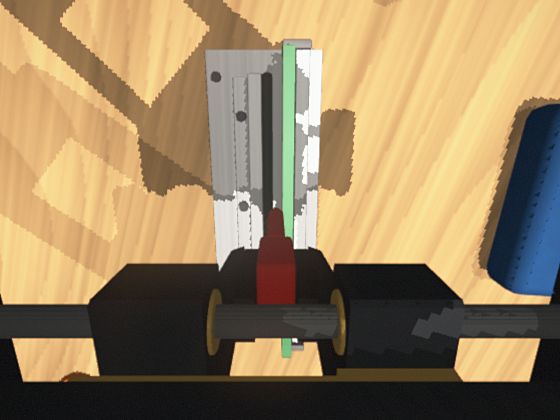

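```bash
python3 - <<'E'
from rig import *
from h import *
move_linear(gp(-.0046,.045),.1);dwell(.1)
x,t=insert(-.0046,.045,.0155,.0025,fzmax=15)
print(x,t)
E
```

```text
cmd x -4.60 tip 42.5 | act x -4.38 tip 42.74 | fx 0.3 fy -0.2 fz 0.7 t 27.89
cmd x -4.60 tip 40.0 | act x -4.56 tip 39.88 | fx 1.0 fy -0.1 fz 0.2 t 28.14
cmd x -4.60 tip 37.5 | act x -4.62 tip 37.29 | fx 1.3 fy -1.0 fz 0.7 t 28.39
cmd x -4.60 tip 35.0 | act x -4.65 tip 34.79 | fx 0.6 fy -1.3 fz -0.3 t 28.64
cmd x -4.60 tip 32.5 | act x -4.68 tip 32.28 | fx 1.7 fy -1.4 fz -0.1 t 28.89
cmd x -4.60 tip 30.0 | act x -4.67 tip 29.81 | fx 0.6 fy -1.0 fz 0.8 t 29.14
cmd x -4.60 tip 27.5 | act x -4.68 tip 27.29 | fx 1.3 fy -1.8 fz 0.2 t 29.39
cmd x -4.60 tip 25.0 | act x -4.40 tip 24.96 | fx 2.1 fy -2.5 fz -0.2 t 29.64
cmd x -4.60 tip 22.5 | act x -4.37 tip 22.91 | fx 0.5 fy -1.8 fz 2.4 t 29.89
cmd x -4.60 tip 20.0 | act x -4.38 tip 20.47 | fx 0.5 fy -1.8 fz 4.7 t 30.14
cmd x -4.60 tip 17.5 | act x -4.38 tip 17.79 | fx -0.7 fy -2.3 fz 3.4 t 30.39
cmd x -4.60 tip 15.5 | act x -4.38 tip 15.73 | fx 0.7 fy -2.5 fz 4.8 t 30.64
-0.0046 0.0155
```

Red gives a steady 3–5 N drag with almost no net lateral force, so it's the right one. Now I'll push it home to the floor.

```bash
python3 - <<'E'
from rig import *
from h import *
move_linear(gp(-.0046,.0145),.03)
x,t=insert(-.0046,.0145,.0095,.001,fzmax=9,adapt=False)
print(observe()['contact_force'])
E
```

```text
cmd x -4.60 tip 13.5 | act x -4.37 tip 13.78 | fx -0.2 fy -0.4 fz 0.1 t 31.14
cmd x -4.60 tip 12.5 | act x -4.37 tip 12.78 | fx 0.9 fy -0.6 fz 0.2 t 31.39
cmd x -4.60 tip 11.5 | act x -4.36 tip 12.03 | fx -0.6 fy 0.4 fz 1.8 t 31.64
cmd x -4.60 tip 10.5 | act x -4.33 tip 11.94 | fx -3.2 fy 2.7 fz 10.8 t 31.89
STOP
[-4.68498565  0.44320059 16.09395409]
```

Red is seated on the floor: tip at 12.0 mm with a sharp force rise there. I'll release it and retreat. I'll also check IK for recovering the yellow spacer, which lies about 8 mm from the green block. The plan is to grip its blade, carry it to a clear spot, regrip the head leaning back, then upright it into the slot.

```bash
cat >> h.py <<'E'
def tilt(az,g):
    """tool leaning: z_t = sin g*h - cos g*Z, y_t=-(cos g*h+sin g*Z); radians"""
    h=np.array([np.cos(az),np.sin(az),0]);Z=np.array([0,0,1.])
    z=np.sin(g)*h-np.cos(g)*Z;y=-(np.cos(g)*h+np.sin(g)*Z);x=np.cross(y,z)
    return R.from_matrix(np.stack([x,y,z],1)).as_rotvec()
E
python3 - <<'E'
from rig import *
from h import *
move_linear(gp(-.0046,.0118),.03)
command_gripper(.4); s=observe();print(s['contact_force'],s['width'])
move_linear(gp(-.0046,.085),.2)
print(observe()['clock'])
print(solve_ik([.636,.176,.003],down(np.deg2rad(-7.6))))
d=np.deg2rad
for xy in ((.44,.18),(.45,.16)):
  az=np.arctan2(xy[1],xy[0])
  print(solve_ik([*xy,.003],down(az+np.pi/2)),solve_ik([*xy,.003],down(az-np.pi/2)))
  for g in (-35,-25,-15): print(g,solve_ik([*xy,.009],tilt(az,d(g))))
for g in (47,57,67,75): print(g,solve_ik([.5659,.1605,.13],tilt(YC,d(g))),solve_ik([.5659,.1605,.076],tilt(YC,d(g))))
E
```

```text
[-0.84528974  0.26416419 -0.05234449] 0.40215843189728095
33.1333
[ 9.05004415e-02  6.42209050e-01  1.49910984e+00 -8.88178420e-16
  1.00027377e+00  2.23145465e-01]
[ 1.37915975e-01  3.31140793e-01  1.98983457e+00 -4.44089210e-16
  8.20617293e-01 -1.82119907e+00] [ 1.37915975e-01  3.31140793e-01  1.98983457e+00 -8.88178420e-16
  8.20617293e-01  1.32039358e+00]
-35 [ 0.20722155  0.71337892  1.51068992 -0.10362012  1.52093254  1.42710001]
-25 [ 0.19301971  0.59188651  1.64677708 -0.08449306  1.3327755   1.41336146]
-15 [ 0.17483409  0.47557404  1.78426561 -0.06042571  1.13856371  1.38971539]
[ 9.23926680e-02  3.34931535e-01  1.98433859e+00 -4.44089210e-16
  8.22322533e-01 -1.82001915e+00] [0.09239267 0.33493154 1.98433859 0.         0.82232253 1.3215735 ]
-35 [ 0.16113312  0.71689747  1.50434049 -0.10325654  1.52379875  1.42729406]
-25 [ 0.14703195  0.59544075  1.64074406 -0.08413548  1.33529282  1.41372309]
-15 [ 0.12898657  0.47921263  1.77849231 -0.06012674  1.14073437  1.39030017]
47 None None
57 [ 0.26275752  0.18083727  2.24671968  4.1576736   0.42760728 -2.29665122] [ 0.26275752  0.34402137  2.23239573  3.9291935   0.52063595 -2.04041097]
67 [ 0.29521955  0.29898959  2.2782806   3.84716423  0.69207837 -1.95711585] [ 0.29521955  0.47733717  2.24630001  3.75096184  0.80814499 -1.82593074]
75 [ 0.31505851  0.42463301  2.27805844  3.73913244  0.93078371 -1.82090808] [ 0.31505851  0.6073946   2.23165753  3.69032196  1.04544095 -1.73239079]
```

```bash
cat >> h.py <<'E'
def tilt2(az,g,sgn):
    h=np.array([np.cos(az),np.sin(az),0]);Z=np.array([0,0,1.])
    z=np.sin(g)*h-np.cos(g)*Z;y=sgn*(np.cos(g)*h+np.sin(g)*Z);x=np.cross(y,z)
    return R.from_matrix(np.stack([x,y,z],1)).as_rotvec()
E
python3 - <<'E'
from rig import *
from h import *
d=np.deg2rad
q0=observe()['q']
for sgn in (1,-1):
  for xy in ((.47,.18),):
    az=.13
    for g in (42,35,30,25): 
        a=solve_ik([*xy,.009],tilt2(az,d(g),sgn)); print(sgn,xy,g,None if a is None else a.round(2))
  for g in (-40,-47,-52,-57): 
    for z in (.15,.076):
        a=solve_ik([.5659,.1605,z],tilt2(YC,d(g),sgn)); print(sgn,'place',g,z,None if a is None else a.round(2))
im,w,z=load('t5')
cv2.imwrite('pics/t5c.png',cv2.resize(im[130:310,90:320,::-1],None,fx=3,fy=3))
for u,v in ((110,288),(168,288),(266,268),(135,190),(195,150),(246,170),(225,285)): print(u,v,w[v,u].round(3))
E
```

```text
1 (0.47, 0.18) 42 [0.13 0.27 2.39 3.14 0.25 1.57]
1 (0.47, 0.18) 35 [0.13 0.23 2.33 3.12 0.03 1.59]
1 (0.47, 0.18) 30 [ 0.13  0.21  2.28  0.    0.12 -1.57]
1 (0.47, 0.18) 25 [ 0.13  0.22  2.23  0.    0.26 -1.57]
1 place -40 0.15 [ 0.01  0.76  1.13  0.13  1.94 -1.38]
1 place -40 0.076 [ 0.01  0.85  1.14  0.12  1.84 -1.4 ]
1 place -47 0.15 [ 0.    0.85  1.04  0.15  2.06 -1.38]
1 place -47 0.076 [ 0.    0.94  1.04  0.14  1.97 -1.4 ]
1 place -52 0.15 [ 0.    0.91  0.98  0.16  2.15 -1.38]
1 place -52 0.076 [ 0.    1.    0.98  0.15  2.06 -1.39]
1 place -57 0.15 [-0.    0.97  0.92  0.18  2.23 -1.37]
1 place -57 0.076 [-0.    1.06  0.91  0.17  2.15 -1.38]
-1 (0.47, 0.18) 42 [ 0.13  0.27  2.39  3.14  0.25 -1.57]
-1 (0.47, 0.18) 35 [ 0.13  0.23  2.33  3.12  0.03 -1.55]
-1 (0.47, 0.18) 30 [0.13 0.21 2.28 0.   0.12 1.57]
-1 (0.47, 0.18) 25 [0.13 0.22 2.23 0.   0.26 1.57]
-1 place -40 0.15 [0.01 0.76 1.13 0.13 1.94 1.76]
-1 place -40 0.076 [0.01 0.85 1.14 0.12 1.84 1.74]
-1 place -47 0.15 [0.   0.85 1.04 0.15 2.06 1.76]
-1 place -47 0.076 [0.   0.94 1.04 0.14 1.97 1.75]
-1 place -52 0.15 [0.   0.91 0.98 0.16 2.15 1.77]
-1 place -52 0.076 [0.   1.   0.98 0.15 2.06 1.75]
-1 place -57 0.15 [-0.    0.97  0.92  0.18  2.23  1.77]
-1 place -57 0.076 [-0.    1.06  0.91  0.17  2.15  1.76]
110 288 [0.394 0.453 0.02 ]
168 288 [0.395 0.301 0.019]
266 268 [0.446 0.043 0.027]
135 190 [0.66  0.405 0.018]
195 150 [0.593 0.136 0.537]
246 170 [0.556 0.054 0.551]
225 285 [0.383 0.073 0.613]
```

View pics/t5c.png

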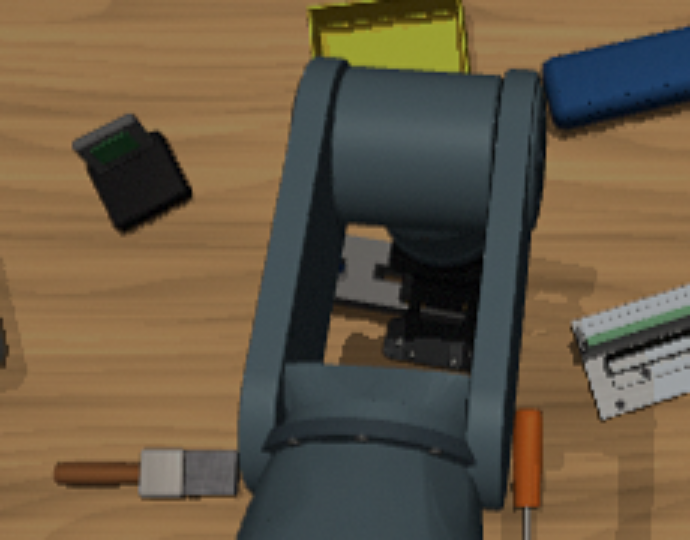

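```bash
cat >> h.py <<'E'
AL=np.deg2rad(262.4); Lh=np.array([np.cos(AL),np.sin(AL)])
P1=np.array([.6328,.1520])-.019*Lh      # blade grip point, ~24 mm from the tip
DR=-.042*Lh+np.array([-.003,0])         # drag
HC=np.array([.455,.175]); AZ2=.12
E
python3 - <<'E'
from rig import *
from h import *
d=np.deg2rad
f=lambda a:None if a is None else a.round(2)
print(P1)
for sgn in (1,-1):
  print(sgn,f(solve_ik([*P1,.006],tilt2(AL,d(25),sgn))),f(solve_ik([*(P1+DR),.006],tilt2(AL,d(25),sgn))),f(solve_ik([*(P1+DR),.003],tilt2(AL,0,sgn))))
  h=np.array([np.cos(AZ2),np.sin(AZ2)]); G2=HC+.045*h
  print('lay',f(solve_ik([*G2,.004],tilt2(AZ2+np.pi,0,sgn))))
  for g in (24,27,30): print(g,f(solve_ik([*HC,.009],tilt2(AZ2,d(g),sgn))))
E
```

```text
[0.63531287 0.1708331 ]
1 [ 0.27  0.78  1.32 -0.42  1.25  0.58] [ 0.32  0.82  1.25 -0.41  1.29  0.61] [ 0.15  0.66  1.46 -0.    1.02  0.28]
lay [0.12 0.42 1.85 0.   0.87 1.57]
24 [ 0.12  0.19  2.26 -0.01  0.28 -1.56]
27 [ 0.12  0.19  2.29 -0.01  0.19 -1.56]
30 [ 0.12  0.19  2.32 -0.02  0.11 -1.55]
-1 [ 0.27  0.78  1.32 -0.42  1.25 -2.56] [ 0.32  0.82  1.25 -0.41  1.29 -2.53] [ 0.15  0.66  1.46 -0.    1.02 -2.86]
lay [ 0.12  0.42  1.85  0.    0.87 -1.57]
24 [ 0.12  0.19  2.26 -0.01  0.28  1.58]
27 [ 0.12  0.19  2.29 -0.01  0.19  1.58]
30 [ 0.12  0.19  2.32 -0.02  0.11  1.6 ]
```

```bash
python3 - <<'E'
from rig import *
from h import *
d=np.deg2rad;r=tilt2(AL,d(25),-1);zt=R.from_rotvec(r).as_matrix()[:,2]
A=np.array([*P1,.006])-.11*zt
command_gripper(.47,60)
move_linear(gp(-.0046,.115),.25)
goto(A,r);dwell(.05);snap('wrist','w7');s=observe();print(s['clock'],s['tool_pos'],A)
im,w,z=load('w7');hsv=cv2.cvtColor(im,cv2.COLOR_RGB2HSV)
mk=cv2.inRange(hsv,(24,120,60),(34,255,255))>0;mk&=(abs(w[...,0]-.633)<.035)&(abs(w[...,1]-.15)<.06)&(w[...,2]>.003)&(w[...,2]<.04)
p=w[mk];print(len(p),cv2.minAreaRect((p[:,:2]*1000).astype(np.float32)))
mk=cv2.inRange(hsv,(50,120,20),(85,255,255))>0;mk&=(w[...,2]>.06)&(w[...,1]>.1)&(w[...,1]<.2);p=w[mk];print(len(p),cv2.minAreaRect((p[:,:2]*1000).astype(np.float32)),p[:,1].max())
E
```

```text
35.4167 [0.64182143 0.21564184 0.10594227] [0.64146121 0.21691273 0.10569386]
3398 ((640.3760986328125, 151.15943908691406), (82.9085693359375, 45.472496032714844), 81.74645233154297)
1152 ((660.8392333984375, 137.52813720703125), (29.20302391052246, 15.054192543029785), 89.72515106201172) 0.15210534933013553
```

View pics/w7.png

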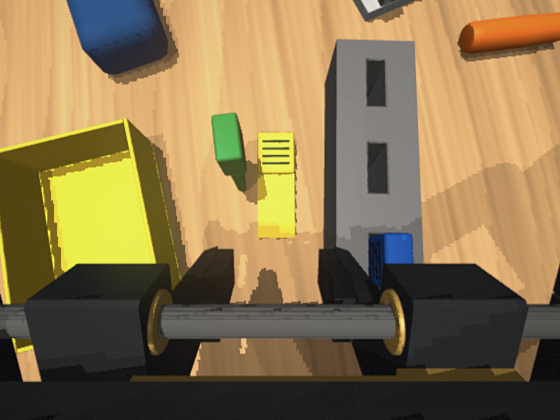

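The jaws line up with yellow, but from here the 187 mm wide body would hit the blue head or green block on the way down. A better way is to grip the head's far end while leaning towards −y. That side is free now, so I can drag it clear of green, regrip and lift. First I'll check IK and clearances.

```bash
cat >> h.py <<'E'
AT=AL-np.pi   # tip direction azimuth
TH=np.array([np.cos(AT),np.sin(AT)])
HE=np.array([.6328,.1520])+.0425*Lh   # head end
E
python3 - <<'E'
from rig import *
from h import *
d=np.deg2rad
f=lambda a:None if a is None else a.round(2)
print('HE',HE,'q',observe()['q'].round(2))
for sgn in (1,-1):
  r=tilt2(AT,d(27),sgn)
  print(sgn,f(solve_ik([*HE,.012],r)),f(solve_ik([*(HE+.03*Lh),.012],r)))
  for g in (27,32,36,40): print(g,f(solve_ik([*(HE+.014*Lh),.010],tilt2(AT,d(g),sgn))))
  for g in (-42,-46,-50,-55): print('place',g,f(solve_ik([.5659,.1605,.15],tilt2(YC,d(g),sgn))))
# case
im,w,z=load('top0');g=(w[...,2]>.03)&(w[...,2]<.06);g[:135]=0;g[178:]=0;g[:,:262]=0;g[:,340:]=0
p=w[g];print('case',cv2.boxPoints(cv2.minAreaRect((p[:,:2]*1000).astype(np.float32))).round())
E
```

```text
HE [0.6271791  0.10987334] q [ 0.32  0.7   1.23 -0.39  1.43 -2.58]
1 [-0.24  0.6   1.64  0.55  1.03  2.71] [-0.29  0.6   1.65  0.54  1.05  2.67]
27 [-0.27  0.6   1.64  0.55  1.04  2.69]
32 [-0.31  0.62  1.64  0.63  1.08  2.6 ]
36 [-0.34  0.64  1.64  0.7   1.11  2.54]
40 [-0.36  0.67  1.64  0.75  1.15  2.48]
place -42 [ 0.01  0.79  1.1   0.13  1.98 -1.38]
place -46 [ 0.01  0.84  1.05  0.14  2.05 -1.38]
place -50 [ 0.    0.88  1.    0.16  2.11 -1.38]
place -55 [-0.    0.94  0.94  0.17  2.2  -1.37]
-1 [-0.24  0.6   1.64  0.55  1.03 -0.43] [-0.29  0.6   1.65  0.54  1.05 -0.47]
27 [-0.27  0.6   1.64  0.55  1.04 -0.45]
32 [-0.31  0.62  1.64  0.63  1.08 -0.54]
36 [-0.34  0.64  1.64  0.7   1.11 -0.6 ]
40 [-0.36  0.67  1.64  0.75  1.15 -0.66]
place -42 [0.01 0.79 1.1  0.13 1.98 1.76]
place -46 [0.01 0.84 1.05 0.14 2.05 1.76]
place -50 [0.   0.88 1.   0.16 2.11 1.76]
place -55 [-0.    0.94  0.94  0.17  2.2   1.77]
case [[ 705.   22.]
 [ 744. -133.]
 [ 809. -117.]
 [ 770.   38.]]
```

```bash
python3 - <<'E'
from rig import *
from h import *
d=np.deg2rad;r=tilt2(AT,d(27),-1);zt=R.from_rotvec(r).as_matrix()[:,2]
s=observe();p=s['tool_pos']
move_linear([p[0],p[1],.165],.3)
T=np.array([*(HE-.001*TH),.012]);A=T-.10*zt
goto(A,r);dwell(.1);snap('wrist','w8');s=observe();print(s['clock'],s['tool_pos'],A)
Rt=R.from_rotvec(s['tool_rot'])
im,w,z=load('w8');hsv=cv2.cvtColor(im,cv2.COLOR_RGB2HSV)
for nm,lo,hi,a,b in(('y',(24,120,60),(34,255,255),.003,.04),('g',(50,120,20),(85,255,255),.06,.1)):
    mk=cv2.inRange(hsv,lo,hi)>0;mk&=(w[...,2]>a)&(w[...,2]<b)&(abs(w[...,1]-.14)<.07)&(abs(w[...,0]-.645)<.035)
    p=w[mk];print(nm,len(p),cv2.minAreaRect((p[:,:2]*1000).astype(np.float32)),'ymin',np.percentile(p[:,1],[.5,99.5]),'xmin',np.percentile(p[:,0],[.5,99.5]))
E
```

```text
37.825 [0.6210706  0.06434912 0.10107762] [0.62104253 0.06388188 0.10110065]
y 2994 ((638.3319702148438, 150.68710327148438), (86.44779205322266, 41.24643325805664), 85.15912628173828) ymin [0.10996682 0.19378199] xmin [0.61547453 0.65212655]
g 1510 ((660.7647705078125, 136.14271545410156), (30.10112190246582, 15.887602806091309), 89.65418243408203) ymin [0.12130661 0.15073337] xmin [0.65295532 0.66833323]
```

View pics/w8.png

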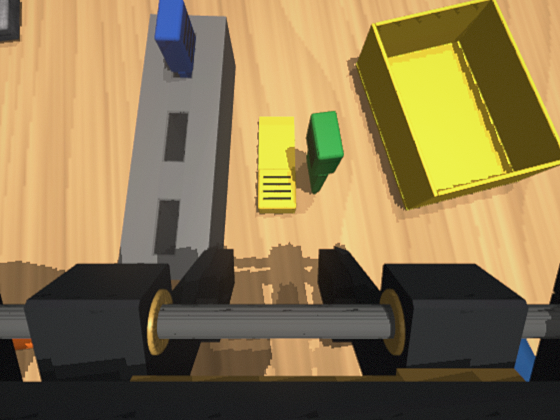

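The jaws are centred on yellow (columns 258–296). Green at (324,150) stands 4 mm clear of the finger path. I'll descend, drag 26 mm, regrip and lift.

```bash
python3 - <<'E'
from rig import *
from h import *
d=np.deg2rad;r=tilt2(AT,d(27),-1)
T=np.array([*(HE-.001*TH),.012])
move_linear(T,.12);s=observe();print(s['contact_force'].round(1),s['tool_pos'])
command_gripper(0,30);s=observe();print('w',s['width']*88,s['contact_force'].round(1))
D=T+np.array([*(.026*Lh),0]);move_linear(D,.08);s=observe();print('w',s['width']*88,s['contact_force'].round(1))
command_gripper(.42)
r2=tilt2(AT,d(35),-1)
U=np.array([*(HE+.026*Lh+.014*TH),.0095])
move_linear(U,.06,rot=r2);s=observe();print(s['contact_force'].round(1),s['tool_pos'],U)
snap('wrist','w9')
command_gripper(0,60);s=observe();print('w',s['width']*88,s['contact_force'].round(1),s['clock'])
E
```

```text
[-0.3 -1.2  0.6] [0.62734034 0.10880458 0.01214946]
w 28.155427749140706 [0.4 0.2 0.6]
w 28.34119821776357 [-0.7 -0.2  0.4]
[10.3  2.1 -4.2] [0.62882609 0.09688627 0.01021993] [0.62559203 0.09797875 0.0095    ]
w 29.174445936471194 [ 0.3 -0.8  0.7] 40.725
```

View pics/w9.png

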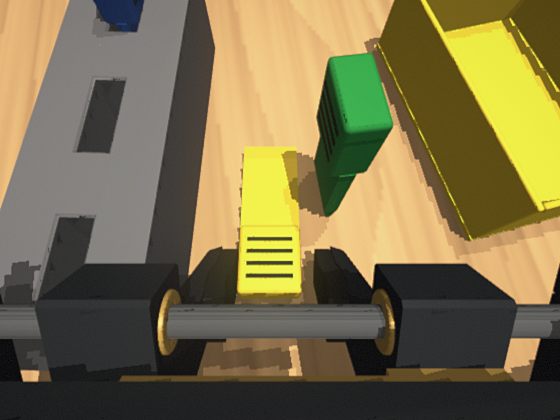

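```bash
python3 - <<'E'
from rig import *
from h import *
s=observe();p=s['tool_pos']
move_linear([p[0]+.002,p[1],.07],.1);s=observe();print(s['contact_force'].round(1),s['width']*88)
move_linear([p[0]+.002,p[1],.17],.2);dwell(.1)
s=tiltcheck('w10',(22,100,30),(36,255,255))
im,w,z=load('w10');T=R.from_rotvec(s['tool_rot'])
q=T.inv().apply(np.nan_to_num((w-s['tool_pos']).reshape(-1,3),nan=9)).reshape(w.shape)
hsv=cv2.cvtColor(im,cv2.COLOR_RGB2HSV);mk=(cv2.inRange(hsv,(22,100,30),(36,255,255))>0)&(abs(q[...,0])<.02)&(abs(q[...,1])<.1)&(abs(q[...,2])<.08)
pp=q[mk];print(len(pp),s['clock'],s['width']*88);print('exp tip dir in tool',T.inv().apply(np.array([*(TH*np.cos(.134)),-np.sin(.134)])).round(3))
o=np.argsort(pp[:,1])
for k in np.array_split(o,10): print((np.median(pp[k],0)*1000).round(1),(pp[k].min(0)*1e3).round(1),(pp[k].max(0)*1e3).round(1))
E
```

```text
[-0.2 -0.1 -0.7] 29.31218999511114
tool z -18: n 587 x -0.3 y med 3.4 min -1.8 max 7.3
tool z -10: n 1299 x -0.3 y med -2.4 min -9.8 max 13.7
tool z -2: n 1030 x 0.2 y med -12.1 min -19.4 max 14.4
tool z 6: n 455 x 0.2 y med -18.7 min -20.4 max -15.3
tool z 14: n 981 x 0.2 y med -23.5 min -29.9 max -18.4
tool z 22: n 900 x -0.4 y med -32.6 min -39.1 max -26.5
tool z 30: n 805 x 0.2 y med -41.7 min -47.8 max -35.1
tool z 38: n 582 x 0.2 y med -49.6 min -54.7 max -44.3
tool z 46: n 171 x -0.4 y med -54.1 min -55.2 max -52.3
9002 42.2333 29.160317842066878
exp tip dir in tool [ 0.001 -0.735  0.678]
[ -1.  -51.   38.9] [-16.1 -55.2  32.9] [ 14.  -46.6  46.3]
[ -0.9 -42.6  30.7] [-16.  -46.6  25.5] [ 14.1 -38.7  35.2]
[ -0.9 -34.8  23.8] [-15.7 -38.7  19.1] [ 14.3 -31.1  28.6]
[ -0.6 -27.5  17.5] [-15.6 -31.1  12.9] [ 14.4 -24.1  21.9]
[ -0.8 -20.7  11.6] [-15.4 -24.1   1.8] [ 14.5 -18.8  15.8]
[ -0.3 -16.2   1.6] [-15.3 -18.8  -4. ] [ 14.6 -12.7  11.4]
[ -0.3 -10.   -4.2] [-19.8 -12.7 -43.3] [19.6 -8.   0.5]
[-0.8 -5.5 -8.4] [-16.2  -8.  -43.9] [16.  -3.2 -2.9]
[ -0.3  -0.5 -12.4] [-16.2  -3.2 -31.6] [15.9  1.9 -7.5]
[ -1.2   4.3 -15.1] [-16.2   1.9 -27.5] [15.3 14.4 -5.8]
```

View pics/w10.png

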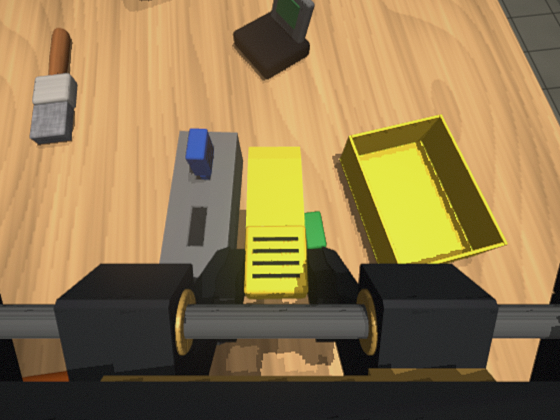

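Yellow is held firmly, and from the picture its tip direction in the tool frame is (0,−0.757,0.653). Tilting the tool −49° about the caddy's x brings it upright over the slot.

```bash
cat >> h.py <<'E'
G2=np.deg2rad(-49.2); RP=tilt2(YC,G2,-1); SP=np.array([.5659,.1605])-.0019*CX
E
python3 - <<'E'
from rig import *
from h import *
s=observe();p=s['tool_pos']
move_linear([p[0],p[1],.20],.2)
try: move_linear([*SP,.20],.055,rot=RP);print('lin')
except Unreachable as e: print(e); goto([*SP,.20],RP)
move_linear([*SP,.160],.15); dwell(.1)
s=observe();snap('wrist','w11');snap('scene','s11');im,w,z=load('w11');T=R.from_rotvec(s['tool_rot'])
q=T.inv().apply(np.nan_to_num((w-s['tool_pos']).reshape(-1,3),nan=9)).reshape(w.shape)
hsv=cv2.cvtColor(im,cv2.COLOR_RGB2HSV);mk=(cv2.inRange(hsv,(22,100,30),(36,255,255))>0)&(abs(q[...,0])<.017)&(abs(q[...,1])<.1)&(abs(q[...,2])<.08)
pp=w[mk]; c=np.array([.5659,.1605])
print(len(pp),s['clock'],s['width']*88,s['tool_pos'],SP)
a=(pp[:,:2]-c)@CX*1e3;b=(pp[:,:2]-c)@CY*1e3;zz=pp[:,2]*1e3
for lo in range(80,185,8):
    k=(zz>=lo)&(zz<lo+8)
    if k.sum()>8: print(lo,k.sum(),'cx',np.median(a[k]).round(1),'cy',np.percentile(b[k],[2,50,98]).round(1))
E
```

```text
lin
8216 45.3333 28.958001701034874 [0.5644023  0.16084779 0.16090774] [0.56402772 0.1608234 ]
88 277 cx -0.1 cy [-12.4   1.5  15.6]
96 535 cx 1.5 cy [-12.8   1.5  15.5]
104 648 cx 1.9 cy [-12.9   1.5  15.4]
112 679 cx 1.9 cy [-12.8   1.5  15.3]
120 732 cx 1.9 cy [-13.    1.   15.3]
128 772 cx 1.9 cy [-13.1   1.   15.3]
136 650 cx 2.0 cy [-13.3   1.   14.9]
144 738 cx 6.4 cy [-13.3   0.5  14.8]
152 833 cx 6.5 cy [-13.4   0.5  14.9]
160 910 cx 6.6 cy [-13.7   0.5  14.7]
168 995 cx 6.6 cy [-13.7   0.5  14.9]
176 447 cx 4.0 cy [-13.1   0.5  14.3]
```

View pics/w11.png

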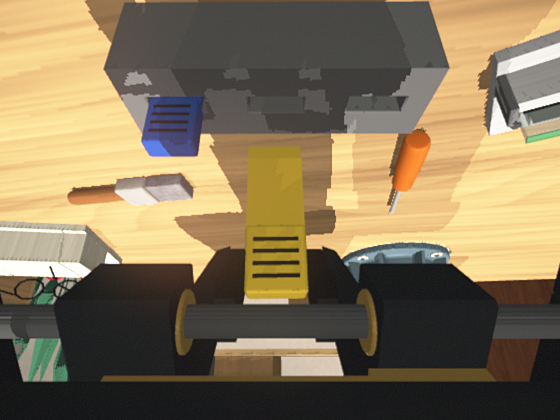

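View pics/s11.png

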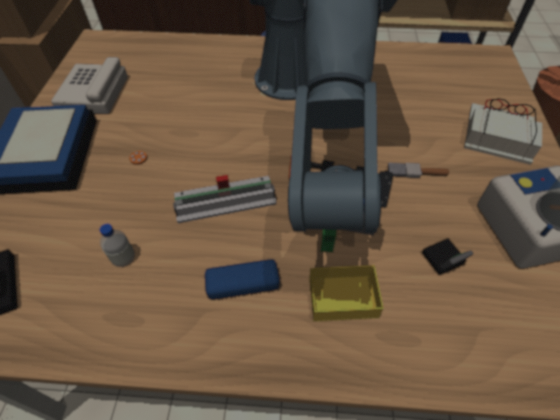

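Yellow is upright over the middle slot: its blade face stays at +1.9 mm over the full height, with the centre about 1.5 mm short in x and 1.2 mm long in y. I'll correct that and lower it with force guards, opening only once it's inserted.

```bash
python3 - <<'E'
from rig import *
from h import *
P=SP+.0014*CX-.0011*CY
move_linear([*P,.150],.08);dwell(.1);b=np.array(observe()['contact_force'])
z=.150;ok=True
while z>.0801:
    z=max(.080,z-.007); move_linear([*P,z],.07);s=observe();f=np.array(s['contact_force'])-b
    print(round(z,3),f.round(1),s['tool_pos'][2].round(4))
    if f[2]>5 or np.hypot(*f[:2])>8: ok=False;print('STOP');break
print(ok,observe()['clock'],observe()['width']*88)
E
```

```text
0.143 [-0.4 -0.2  0.2] 0.1423
0.136 [-0.5 -0.3 -0.6] 0.1353
0.129 [-0.7  0.9 -0.3] 0.1284
0.122 [0.2 0.1 0.1] 0.1214
0.115 [-0.1 -0.3  0.2] 0.1144
0.108 [-0.8 -0.2 -0.5] 0.1074
0.101 [-0.1  0.9 -0.3] 0.1004
0.094 [ 0.3  0.2 -0.3] 0.0934
0.087 [-1.1  0.5  0. ] 0.0864
0.08 [ 0.3  0.1 -0.4] 0.0794
True 48.3083 29.366848265349287
```

```bash
python3 - <<'E'
from rig import *
from h import *
command_gripper(.43,20);s=observe();print(s['width']*88,s['contact_force'].round(1));p=s['tool_pos']
move_linear([p[0],p[1],.20],.2)
a=np.array([.5655,.1607])-.08*CY
goto([*a,.22],down(YC));dwell(.1);snap('wrist','w12');snap('scene','s12');print(observe()['clock'])
im,w,z=load('w12');hsv=cv2.cvtColor(im,cv2.COLOR_RGB2HSV)
for nm,lo,hi in (('yel',(24,120,60),(34,255,255)),('blue',(105,150,50),(130,255,255)),('green',(50,120,30),(85,255,255))):
    mk=cv2.inRange(hsv,lo,hi)>0; mk[260:]=0; mk&=(w[...,2]>.07)&(w[...,2]<.13); p=w[mk];print(nm,len(p),cv2.minAreaRect((p[:,:2]*1000).astype(np.float32)),np.percentile(p[:,2],[5,50,95]))
a=cv2.imread('pics/s12.png')[165:265,165:390];cv2.imwrite('pics/s12c.png',cv2.resize(a,None,fx=3.5,fy=3.5,interpolation=2))
E
```

```text
37.677265901847775 [ 0.7 -1.1  0.4]
51.075
yel 715 ((606.8353881835938, 149.8977508544922), (29.37921905517578, 101.17330932617188), 76.05974578857422) [0.09200879 0.09339892 0.09464454]
blue 816 ((575.0560913085938, 221.34999084472656), (28.240863800048828, 14.453898429870605), 80.5090560913086) [0.09213255 0.09338075 0.09461781]
green 803 ((660.1123046875, 136.87728881835938), (16.13935661315918, 28.527786254882812), 0.6910610198974609) [0.07558572 0.08733577 0.08861684]
```

View pics/w12.png

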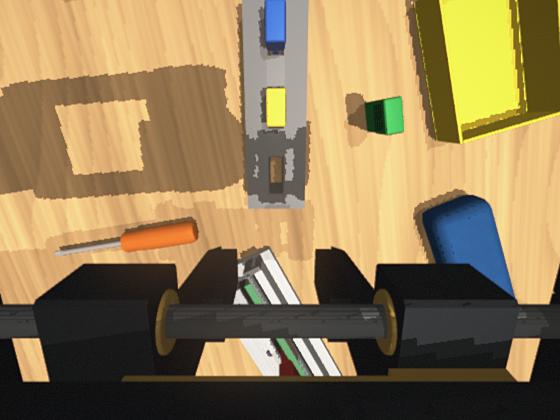

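View pics/s12c.png

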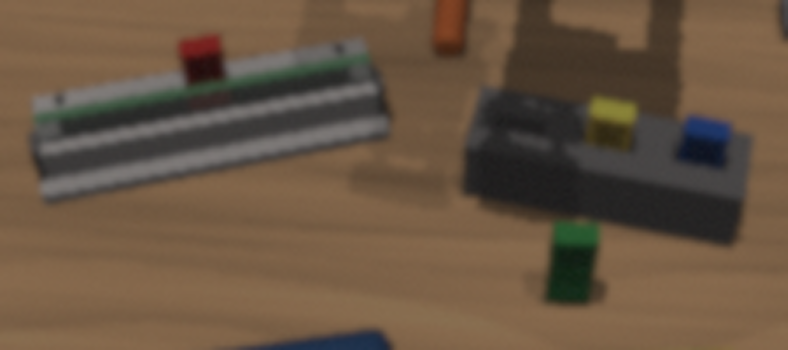

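Yellow hangs seated in the middle slot (top 93.4 mm, same reading as blue), and green is unmoved. One last look at red in the gap.

```bash
python3 - <<'E'
from rig import *
from h import *
p=GAP-.09*GY
goto([*p,.22],down(YG)); dwell(.1); snap('wrist','w13')
im,w,z=load('w13');hsv=cv2.cvtColor(im,cv2.COLOR_RGB2HSV)
mk=cv2.inRange(hsv,(0,130,40),(9,255,255))>0; mk[255:]=0; mk&=(w[...,2]>.06)&(w[...,2]<.14)
p=w[mk];print(len(p),np.percentile(p[:,2],[5,50,95]));t=p[p[:,2]>np.percentile(p[:,2],95)-.006]
r=cv2.minAreaRect((t[:,:2]*1000).astype(np.float32));print(r,((np.array(r[0])/1000-GAP)@GX)*1e3,((np.array(r[0])/1000-GAP)@GY)*1e3,len(t));print(observe()['clock'],observe()['contact_force'])
E
```

```text
769 [0.09816615 0.09945286 0.10060712]
((533.4692993164062, -120.9817886352539), (15.051706314086914, 29.104106903076172), 17.03505516052246) -4.166810624936556 -0.546993946912847 769
52.3333 [ 0.06850254  0.3944349  -0.29955899]
```

View pics/w13.png

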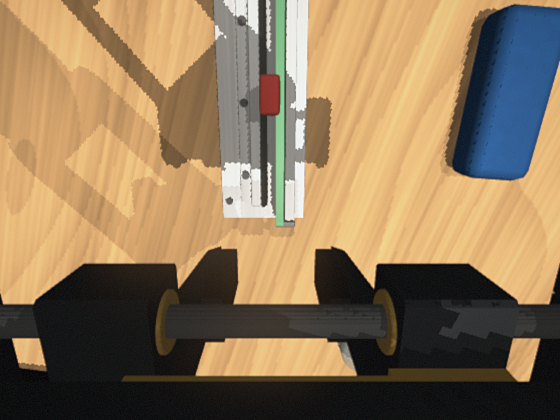

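Red stands upright at (270,95) between lining and glass. Its top reads 99.5 mm, about 98 mm after the ~1.5 mm camera bias, and 98 mm is what fully home would give.

```bash
python3 -c "
from rig import *
print(sign_off()); print(observe()['clock'])"
```

```text
the job is handed in; nothing more can be done
None
the job is handed in; nothing more can be done
```

The red 9 mm spacer is in the gap, pushed to the floor and released, and yellow and blue both hang in the caddy. I handed the job in at about 52 s of the 72 s allowed.

- **Finding the fit:** I tried the yellow 7 mm first and it dropped in with no drag, so it was too thin. It had swung about 17° in the grip and went in tilted, but it met no drag all the way down. Red slid in upright with a steady 3–5 N drag and stopped at the floor (tip at 12.0 mm). The highest vertical reading was about 16 N, as it met the floor; the lateral readings stayed under 5 N.
- **Mistake and repair:** Because yellow was tilted, it hit the caddy's top at about 15 N on the way back. My script opened the gripper anyway, so it fell on the counter beside the green look-alike. It also turned red a few degrees in its slot. I dragged yellow clear, regripped it and hung it back in the middle slot. During that regrip the gripper read about 10 N sideways, probably from brushing the caddy.
- **Last checks:** Red stands upright and centred in the gap, at the height expected for fully home. Yellow and blue are seated at the same height, and the gripper is empty and clear. The green block is within 0.5 mm of where it started. The other items looked undisturbed in the pictures, but I didn't measure them.

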